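# Set the strip gauge of a paper trimmer

### The job

Get the paper trimmer ready for cutting cards. First, for safety beside the blade, fold the clear finger guard down until it lies level on its stop. Then pinch the gauge arm's head so that its lock button goes in, draw the arm straight out until the second full-width line on its bar (100 mm) stands at the mouth of the sleeve, and finish holding it there, still and with the button squeezed in, because a spring draws the arm back; leave the guard down and the bottles, jars, cup and brush where they are.

Things in the scene. Friction and masses are not known exactly. Their poses are not given: they have to be found in the camera images.
- trimmer: Guillotine paper trimmer, fixed to the table: grey base, white gridded bed 340 (x) x 280 mm (y), its top 55 mm up. Origin under the bed, 10 mm to -y of its middle. Own x runs along the blade, away from the robot; own -y points out over the blade, to the robot's right. A dark blade arm, 12 mm wide, 80 mm high, fixed in its lowered place, lies at own y = -140 mm, its handle reaching to own x = -260.
- guard (a joint): Finger guard: clear stiff panel in a black frame, 284 (along trimmer x) x 70 x 5 mm, hinged on its +y long edge; the free edge points to -y. Rad: 0 = folded down level on its stop, 25 mm over the bed, just inside the blade arm; grows as it folds up; 1.57 = upright. Starts at 0.8 to 1.5. Stiff hinge: stays where it is left, about 2 N at the free edge moves it.
- guard_hinge (a point): Middle of the guard's hinge line (a steel rod along the trimmer's x axis), 80 mm above the table, in the middle of the panel's thickness.
- guard_edge (a point): Middle of the guard's free edge, 70 mm from the hinge line, on its upper face (which looks up when the guard is down, to +y when it is upright).
- gauge (a joint): Telescoping gauge arm: m drawn out of its sleeve along the trimmer's -y. 0 = home, locked; end stop 0.14. A spring, 1.6 N at home to 3.6 N at 100 mm, draws it in; friction 0.6 N. On the bar's top (26 mm wide) are black lines, a short one every 10 mm and full-width ones at 50 and 100 mm, no figures. A line is set when it stands at the sleeve's mouth: 0.100 sets the second full-width line.
- sleeve_mouth (a point): Top middle of the mouth of the fixed aluminium sleeve (36 mm wide, 22 mm high) where the gauge bar comes out; the scale is read here.
- gauge_head: Black grip head on the end of the gauge bar, 30 (x) x 56 (y) x 66 mm, from 20 to 86 mm above the table. Axes as the trimmer's. Origin: middle of the bar, 4 mm to +y of the head, at the sleeve's mouth when home. A steel stop plate, 140 mm long (x), 3 mm thick, 28 to 84 mm above the table, stands across its +y side.
- gauge_grip (a point): Where to pinch: middle of the grip head at button height, 66 mm above the table, 20 mm below the head's top, 36 mm to -y of the stop plate. Fingers close along the trimmer's x axis: the head's plain side is 15 mm to -x, the button's face 26 mm to +x (20 mm when pressed).
- lock_button (a joint): Round steel lock button, 18 mm across, 11 mm proud, on the head's +x side. m: 0 = out, 0.006 = fully pressed (towards -x); 2.6 N at first, 6.5 N fully in. It locks the gauge arm at home only; pressed over 4 mm it frees the arm. Pinching the head with 15 N or more keeps it in and holds the arm. Let go when out, the arm springs back till the latch meets the sleeve's mouth.
- button_face (a point): Centre of the button's outer face.
- jar_bed: Bystander: dye jar with black lid, 44 mm across, 66 mm high, on a stack of cards on the trimmer's bed. Origin: centre of its underside.
- jar_front: Bystander: the same kind of jar, on the table near the gauge arm, on the robot's side. Origin: centre of its underside.
- bottle_side: Bystander: short squeeze bottle with nozzle, 49 mm across, 124 mm high, standing close beyond the gauge head. Origin: centre of its underside.
- brush: Bystander: flat brush lying on the table to the right of the gauge arm. Origin: middle of its underside.
- cup: Bystander: white cup, 76 mm across, 95 mm high, at the right, nearer the robot. Origin: centre of its underside.
- bottle_a: Bystander: squeeze bottle with nozzle, 49 mm across, 168 mm high, at the right. Origin: centre of its underside.
- bottle_b: Bystander: squeeze bottle with nozzle, 49 mm across, 168 mm high, at the right. Origin: centre of its underside.
- bottle_c: Bystander: squeeze bottle with nozzle, 49 mm across, 168 mm high, at the right. Origin: centre of its underside.

How it is judged:
By the outcome, as a careful person would: the job done as asked, in the order asked, and still so for the second after the job is handed in, while the arm keeps its last pose, push and grip.
It also fails if it takes over 51 s, if anything falls off the work surface, if the arm or the gripper's body presses on something with over 40 N, if the wrist force passes 120 N, or if a joint passes its speed limit or range.

### The arm

A 6-joint arm with a two-finger parallel gripper is mounted at the origin on the work surface. World frame = base frame: x ahead of the robot, y to its left, z up, the work surface at z = 0. Lengths are in m, angles in rad, forces in N, time in s.
With the tool pointing down it reaches from about 0.3 to 0.825 m from the base axis. Payload 5.4 kg.
Tool frame: the origin (TCP) lies on the centre line of the jaws, within the pads' length; the fingertips stand 17 mm ahead of it and the grasp point (between the pads) lies 2 mm behind it; z points along the fingers, y is the line along which they close (so a half turn about z gives the same grasp; the last joint's range is limited). The gripper opens to 92 mm and grips with 3 to 60 N. Pads are 20 mm wide; open, the fingers measure 128 mm over their backs; the gripper's body (75 mm by 189 mm) begins 69 mm behind the grasp point.
Start: joints at [-0.21, 0.158, 1.597, -0, 1.386, -0.21], TCP at [0.575, -0, 0.232] pointing down, gripper open.
Joint ranges: [-2.91, 2.91], [-0.94, 2.29], [0.18, 2.7], [-1.29, 4.43], [0.17, 2.64], [-3, 3]. Speed limits (rad/s): [2.57, 2.57, 3.14, 3.14, 3.14, 3.14].

### API

Orientations are given as [roll, pitch, yaw] about the fixed x, y, z axes, in that order (R = Rz(yaw) Ry(pitch) Rx(roll)).
In Python, from plant import status, cams, workorder gives the robot as it stands. The module is installed in compiled form; this text tells all that it offers.
- The arm moves only by the tool jog_arm, never from a script. Its argument "series" is a list of rows, each a list of 3 entries, a list of its own where there are three numbers: the opening in per cent of the stroke, from 0 (shut) to 100 (fully open), then the shift along the tool's x, y, z in units of 25 mm (1.0 is 25 mm), then the turn, a rotation vector about the tool's x, y, z in rad. A call has 1 to 5 rows; each row shifts and turns the commanded pose from where the row before left it, along the tool's axes as they then stand; what a row does not reach is not made up. A row lasts 1/10 s, in which the tool goes at most 50 mm and 8.59 degrees, less where a joint would pass 70% of its speed; a pose out of reach is approached as far as the arm can. A call is refused whole if a number of a shift passes 1 or a number of a turn 0.15, either way. A call with a gripper value outside its range is refused whole. The fingers move at their own pace and stop on an object; "force" is the grip in N (left out, the last holds). Time passes only in rows, so rows that do not move let the fingers close. It gives the time, the measured TCP pose, the force, the opening and the grip force at its end, in the units of the state.
- status.state(): the state, without advancing time (a new reading comes with each control period).
- cams.get_image(name): name is "scene" or "side" or "wrist"; returns a dict with "pixels" (384x512x3 uint8, blue, green, red), "vertical_fov" (degrees; the focal length in pixels is half the picture's height over the tangent of half this angle, whatever the lens; pixels are square), "cx", "cy" (the principal point, pixels), "position" and "attitude" of the camera in the world. Camera axes: x right, y down, z forward; pixel columns grow to the right and rows downward; lengths in m; the calibration is good to about 2 mm. A picture is of the moment at which its call begins. There is no depth.
- workorder.job_done(): hands the job in; it is judged then, once.
The state is a dict: "time": time; "qpos": joint angles; "qvel": joint speeds; "effort": joint torques, N m; "position": TCP position; "orientation": TCP orientation; "contact_force": force on the tool from outside, world axes, zero at the start; "ft_torque": the same for the moment, N m; "grip_width": opening from 0.0 (shut) to 1.0 (fully open); "finger_force": force on a finger pad.
Only numpy, scipy, OpenCV 4.12 (cv2) and the standard library are available. Lean on these libraries where they do the work, as an engineer would, in place of code of your own. Each camera call takes 0.05 s, during which the arm holds its last target. There are 200 camera calls.

## Working session

There is one attempt and no reset: what is moved stays moved. The work goes in short steps, Python scripts to look and compute and a tool call to move; the robot and the scene stay as the last step left them, time stands still between calls to the robot, and variables do not carry over. Pictures are saved under pics/ and viewed, at most 10 in all, crops included, and the job is handed in when it is done.

Besides the shell and the picture viewer there is one more tool, called after "Call:" as name([rows], argument=value, ...), one row to a line, values as JSON. jog_arm: Moves the arm, as the interface text tells. Its arguments: {"type":"object","properties":{"series":{"type":"array","items":{"type":"array"}},"force":{"type":"number"}},"required":["series"]}

```bash
mkdir -p pics; cat > h.py <<'E'
import numpy as np, cv2
from scipy.spatial.transform import Rotation as R
from plant import status, cams, workorder
def rot(a):
    a=np.array(a,float)
    if a.shape==(3,3): return a
    return R.from_euler('xyz',a).as_matrix() if a.size==3 else R.from_quat(a).as_matrix()
def ray(c,u,v):
    f=c['pixels'].shape[0]/2/np.tan(np.radians(c['vertical_fov'])/2)
    return np.array(c['position']), rot(c['attitude'])@np.array([(u-c['cx'])/f,(v-c['cy'])/f,1])
def onz(c,u,v,z):
    p,d=ray(c,u,v); return p+d*(z-p[2])/d[2]
def proj(c,P):
    f=c['pixels'].shape[0]/2/np.tan(np.radians(c['vertical_fov'])/2)
    q=rot(c['attitude']).T@(np.array(P)-np.array(c['position'])); return q[:2]/q[2]*f+[c['cx'],c['cy']]
def tri(c1,a,c2,b):
    (p,d),(q,e)=ray(c1,*a),ray(c2,*b)
    s=np.linalg.lstsq(np.c_[d,-e],q-p,rcond=None)[0]
    A,B=p+s[0]*d,q+s[1]*e; return (A+B)/2,np.linalg.norm(A-B)
E
python3 - <<'E'
from h import *
import pickle
C={}
for n in['scene','side','wrist']:
    C[n]=c=cams.get_image(n); cv2.imwrite(f'pics/{n}0.png',c['pixels'] if n=='wrist' else cv2.resize(c['pixels'],(800,600),interpolation=cv2.INTER_CUBIC))
    print(n,{k:v for k,v in c.items() if k!='pixels'})
pickle.dump(C,open('c0.pkl','wb'))
print(status.state())
E
```

```text
scene {'vertical_fov': 47.50291258184537, 'cx': 260.0741968531039, 'cy': 191.37572770774295, 'position': array([ 1.53471756, -0.02189277,  1.18266002]), 'attitude': array([-2.39734047,  0.00788155,  1.59352296])}
side {'vertical_fov': 44.13087526412765, 'cx': 258.6246525382599, 'cy': 195.68506098239345, 'position': array([-0.05536601, -1.01878463,  1.08370832]), 'attitude': array([-2.29385187,  0.01777287, -0.56440908])}
wrist {'vertical_fov': 61.42995978379845, 'cx': 258.6031216658014, 'cy': 194.08615890000814, 'position': array([0.57505787, 0.07900176, 0.38377677]), 'attitude': array([ 2.85441440e+00,  9.91744405e-04, -4.76859637e-04])}
{'time': 0.15, 'qpos': array([-2.10057653e-01,  1.58891090e-01,  1.59793215e+00, -2.79286334e-06,
        1.38621895e+00, -2.10099505e-01]), 'qvel': array([-0.00035495, -0.00213037, -0.00260047, -0.00204449, -0.00069164,
       -0.00090862]), 'effort': array([ 3.99315013e-04, -3.85916662e+01, -3.22434962e+01,  7.02334754e-02,
        3.51220253e-02, -9.48688057e-05]), 'position': array([5.74537515e-01, 1.00953022e-04, 2.30857923e-01]), 'orientation': array([-3.14017442e+00, -2.99626456e-04,  1.57083848e+00]), 'contact_force': array([-0.51694119, -0.20758668,  0.41630916]), 'ft_torque': array([ 0.00848016, -0.00328221,  0.01283317]), 'finger_force': 0.0, 'grip_width': 0.998912779557324}
```

View pics/scene0.png

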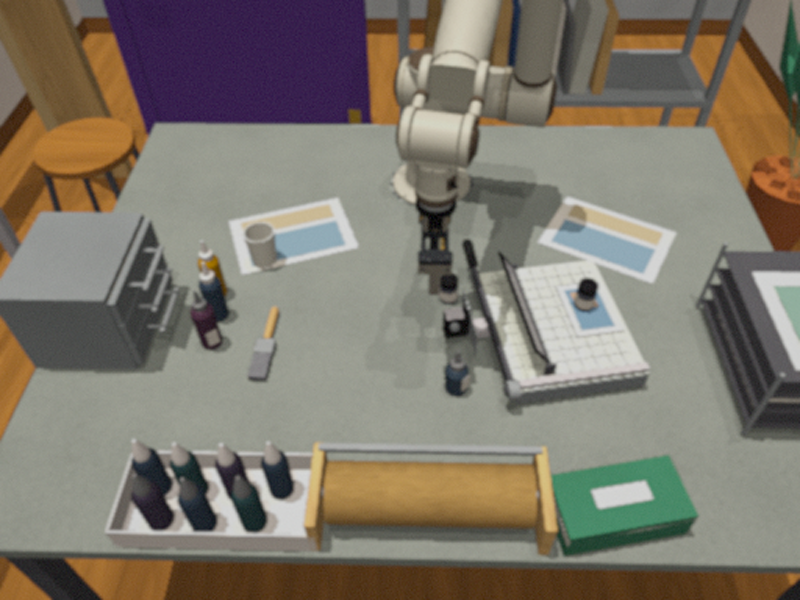

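View pics/side0.png

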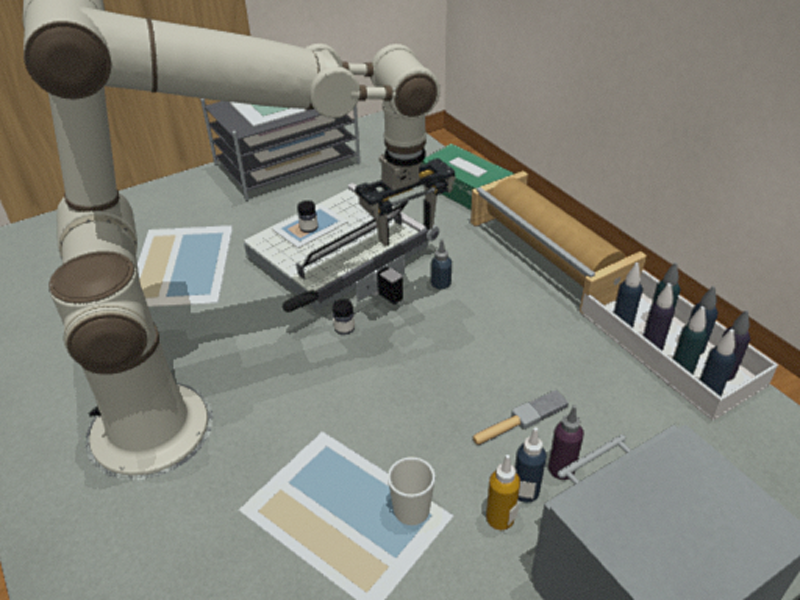

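The scene view shows the trimmer at (480-645, 250-400), with the guard standing up from (505,255) to (548,370). The gauge head is at (455,318), jar_front at (449,288) and bottle_side at (457,378). The side view shows the head at (390,286). I'll zoom in next.

```bash
python3 - <<'E'
from h import *
import pickle
C=pickle.load(open('c0.pkl','rb'))
s=C['scene']['pixels'][145:265,275:425]; d=C['side']['pixels'][110:220,150:310]
cv2.imwrite('pics/s1.png',cv2.resize(s,None,fx=5,fy=5,interpolation=cv2.INTER_CUBIC))
cv2.imwrite('pics/d1.png',cv2.resize(d,None,fx=5,fy=5,interpolation=cv2.INTER_CUBIC))
E
```

```text
(no output)
```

View pics/s1.png

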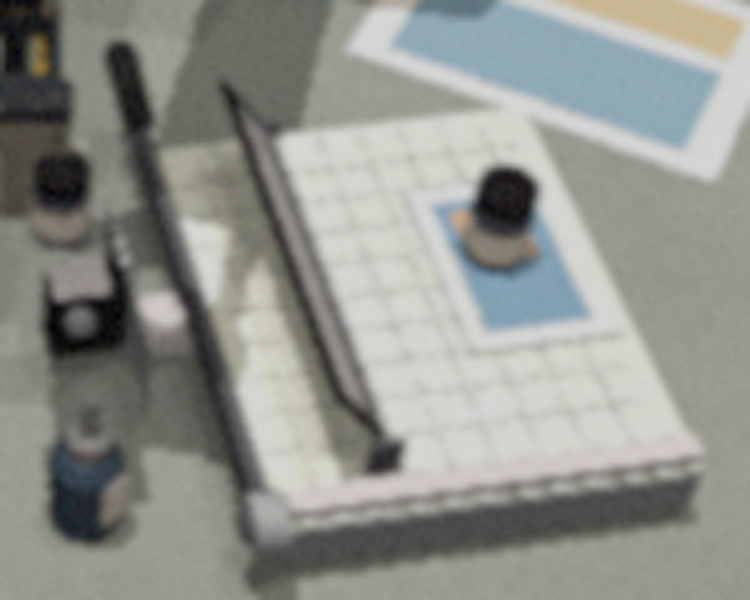

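View pics/d1.png

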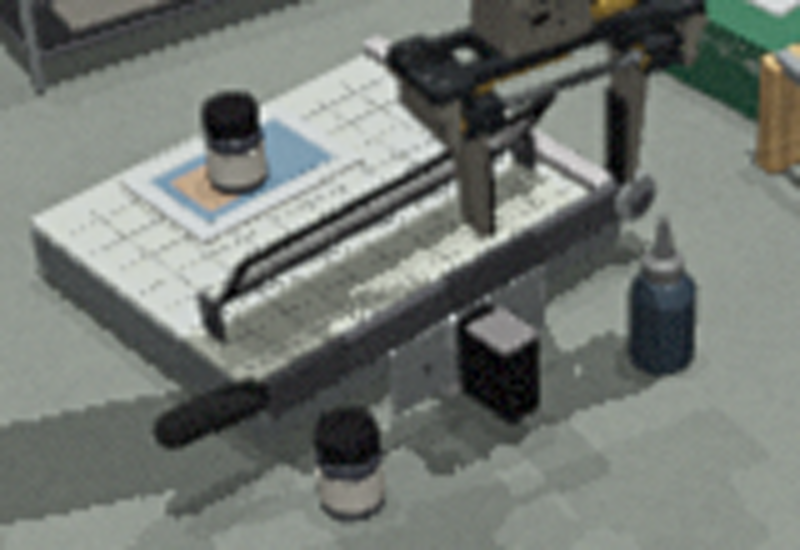

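View pics/wrist0.png

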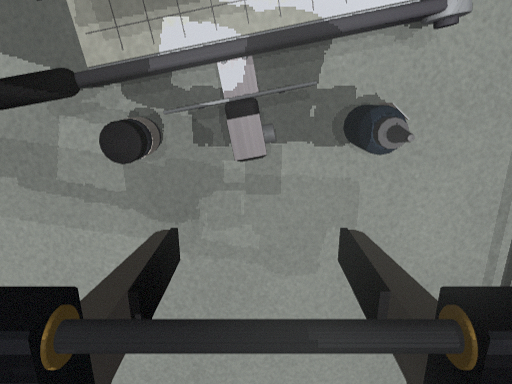

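```bash
python3 - <<'E'
from h import *
import pickle
np.set_printoptions(precision=4,suppress=True)
C=pickle.load(open('c0.pkl','rb'));S,D,W=C['scene'],C['side'],C['wrist']
s=lambda u,v:(275+u/5,145+v/5); d=lambda u,v:(150+u/5,110+v/5)
print('head top corners'); 
for p in[(226,99),(256,98),(267,158),(237,161)]: print(onz(W,*p,.086))
a,b=onz(W,166,112,.084),onz(W,316,85,.084); print('plate',a,b,np.linalg.norm(b-a),np.arctan2(*(b-a)[1::-1]))
print('button',onz(W,269,133,.066),'bar y',onz(W,237,75,.05))
print('jar lid',onz(W,123,141,.066),'bottle nozzle',onz(W,396,134,.124),'bottle right',onz(W,345,128,.06))
print('bed corners scene',[onz(S,*s(*p),.055) for p in[(700,450),(520,110),(165,145)]])
print('bed corners side',[onz(D,*d(*p),.055) for p in[(32,225),(250,375),(380,45)]])
print('free robot-side',tri(S,s(225,85),D,d(240,265)),tri(S,s(225,85),D,d(215,300)))
print('hinge robot',tri(S,s(270,130),D,d(240,265)),tri(S,s(270,130),D,d(212,300)))
print('hinge far',tri(S,s(385,440),D,d(525,140)))
print('free far',tri(S,s(345,395),D,d(550,98)))
E
```

```text
head top corners
[0.5459 0.0787 0.086 ]
[0.5725 0.0795 0.086 ]
[0.5825 0.0261 0.086 ]
[0.5546 0.0232 0.086 ]
plate [0.4914 0.0675 0.084 ] [0.6252 0.0905 0.084 ] 0.13578242265070029 0.16999278158768755
button [0.5848 0.047  0.066 ] bar y [0.5538 0.101  0.05  ]
jar lid [0.4421 0.0393 0.066 ] bottle nozzle [0.6839 0.052  0.124 ] bottle right [0.6598 0.0512 0.06  ]
bed corners scene [array([0.6791, 0.4466, 0.055 ]), array([0.3675, 0.382 , 0.055 ]), array([0.4079, 0.1182, 0.055 ])]
bed corners side [array([0.3611, 0.3728, 0.055 ]), array([0.4167, 0.1316, 0.055 ]), array([0.693 , 0.4432, 0.055 ])]
free robot-side (array([0.4271, 0.1522, 0.1322]), np.float64(0.003141973435556056)) (array([0.4063, 0.1548, 0.1112]), np.float64(0.005686314730650282))
hinge robot (array([0.4416, 0.1859, 0.1039]), np.float64(0.001485342539478871)) (array([0.4191, 0.1899, 0.0812]), np.float64(0.002528694023227957))
hinge far (array([0.6984, 0.2363, 0.0819]), np.float64(0.008087704189753311))
free far (array([0.7028, 0.2049, 0.1336]), np.float64(0.005350016321688048))
```

The two views agree. The hinge middle is about (0.559, 0.213, 0.081) with a length of 283 mm, as given. The free edge is at z≈0.133, so the guard angle is about 0.84 rad. The trimmer yaw is about 0.18, and the head centre is (0.564, 0.052). I'll turn the tool and move over the guard.

Call:
jog_arm([
  [100, [0, 0, 0], [0, 0, -0.15]],
  [100, [1, 0, 0], [0, 0, -0.03]],
  [100, [1, 0.3, 0], [0, 0, 0]],
  [100, [1, 0.3, 0], [0, 0, 0]],
  [100, [1, 0.3, 0], [0, 0, 0]],
])

```text
time: 0.65
position: [0.5797, 0.1035, 0.2313]
orientation: [-3.141, -0.0, 1.751]
contact_force: [-0.1, -0.4, -1.0]
grip_width: 0.997
finger_force: 0.0
```

Call:
jog_arm([
  [100, [1, 0, 0], [0, 0, 0]],
  [100, [1, 0, 0], [0, 0, 0]],
  [100, [1, 0, 0.4], [0, 0, 0]],
  [100, [0.5, 0, 0.8], [0, 0, 0]],
  [100, [0, 0, 0.6], [0, 0, 0]],
])

```text
time: 1.15
position: [0.5634, 0.19, 0.1852]
orientation: [-3.14, -0.0, 1.753]
contact_force: [0.4, 0.2, -0.2]
grip_width: 0.997
finger_force: 0.0
```

Call:
jog_arm([
  [100, [0, 0, 0.5], [0, 0, 0]],
  [100, [0, 0, 0], [0, 0, 0]],
  [100, [0, 0, 0], [0, 0, 0]],
])

```text
time: 1.45
position: [0.5645, 0.1878, 0.1741]
orientation: [-3.141, 0.0, 1.75]
contact_force: [0.8, 0.3, 1.1]
grip_width: 1.001
finger_force: 0.0
```

Call:
jog_arm([
  [100, [0, 0, 0.5], [0, 0, 0]],
  [100, [0, 0, 0.5], [0, 0, 0]],
  [100, [0, 0, 0.3], [0, 0, 0]],
  [100, [0, 0, 0], [0, 0, 0]],
])

```text
time: 1.85
position: [0.5634, 0.1885, 0.1399]
orientation: [-3.139, -0.0, 1.751]
contact_force: [-0.3, 0.7, 0.3]
grip_width: 1.002
finger_force: 0.0
```

Call:
jog_arm([
  [100, [-0.18, 0, 0.2], [0, 0, 0]],
  [100, [-0.18, 0, 0.2], [0, 0, 0]],
  [100, [-0.12, 0, 0.18], [0, 0, 0]],
  [100, [-0.12, 0, 0.18], [0, 0, 0]],
  [100, [0, 0, 0], [0, 0, 0]],
])

```text
time: 2.35
position: [0.5669, 0.1732, 0.1219]
orientation: [-3.141, 0.0, 1.75]
contact_force: [0.3, 0.5, -0.4]
grip_width: 0.999
finger_force: 0.0
```

```bash
python3 - <<'E'
from h import *
S=cams.get_image('scene')['pixels'][145:265,275:425]; D=cams.get_image('side')['pixels'][110:220,150:310]
f=lambda a:cv2.resize(a,(400,300),interpolation=cv2.INTER_CUBIC)
W=cams.get_image('wrist')['pixels']
cv2.imwrite('pics/m2.png',np.vstack([np.hstack([f(S),f(D)]),np.hstack([f(W),f(W)*0])]))
E
```

```text
(no output)
```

View pics/m2.png

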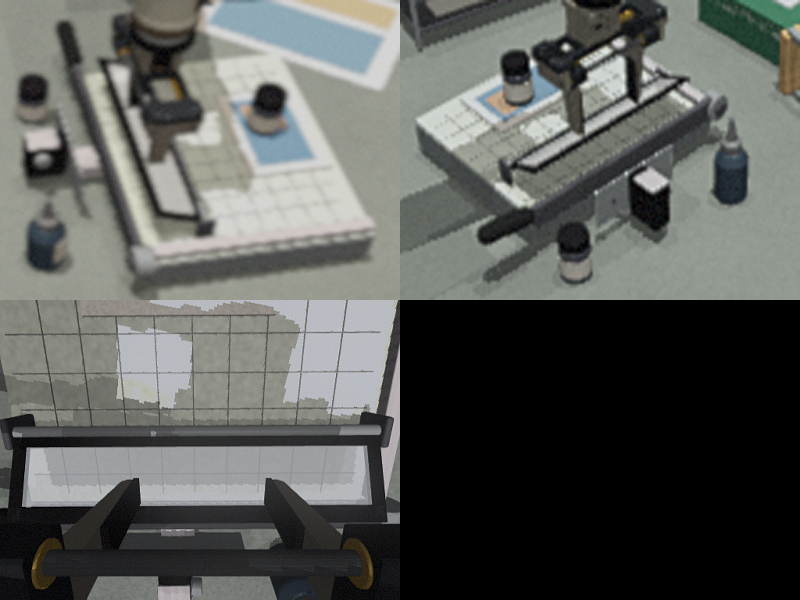

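The fingertips are on the panel and the guard is folding: it is wider in the scene view and its rod is visible at (200,432). I'll keep pushing down.

Call:
jog_arm([
  [100, [-0.08, 0, 0.22], [0, 0, 0]],
  [100, [-0.06, 0, 0.22], [0, 0, 0]],
  [100, [-0.04, 0, 0.2], [0, 0, 0]],
  [100, [0, 0, 0.15], [0, 0, 0]],
  [100, [0, 0, 0], [0, 0, 0]],
])

```text
time: 3.0
position: [0.5672, 0.1694, 0.1019]
orientation: [-3.14, -0.0, 1.751]
contact_force: [-0.1, -0.8, 0.4]
grip_width: 1.003
finger_force: 0.0
```

Call:
jog_arm([
  [100, [0, 0, 0.08], [0, 0, 0]],
  [100, [0, 0, 0], [0, 0, 0]],
])

```text
time: 3.2
position: [0.5675, 0.1695, 0.1005]
orientation: [-3.141, -0.0, 1.751]
contact_force: [0.8, -0.4, -0.4]
grip_width: 0.999
finger_force: 0.0
```

Call:
jog_arm([
  [100, [0, 0, 0.08], [0, 0, 0]],
  [100, [0, 0, 0], [0, 0, 0]],
])

```text
time: 3.4
position: [0.5678, 0.1696, 0.0999]
orientation: [-3.142, -0.0, 1.751]
contact_force: [-2.5, -0.8, 5.8]
grip_width: 0.994
finger_force: 3.1
```

Call:
jog_arm([
  [100, [0, 0, 0.06], [0, 0, 0]],
  [100, [0, 0, 0], [0, 0, 0]],
])

```text
time: 3.6
position: [0.5679, 0.1696, 0.0998]
orientation: [-3.141, 0.0, 1.751]
contact_force: [-6.8, -0.9, 14.8]
grip_width: 1.001
finger_force: 7.3
```

Contact at 14.8 N with the tip at 82.8 mm, so the guard is on its stop. I'll lift and go over the head.

Call:
jog_arm([
  [100, [0, 0, -1], [0, 0, 0]],
  [100, [0, 0, -1], [0, 0, 0]],
  [100, [-0.5, -0.2, -0.8], [0, 0, 0]],
  [100, [-1, -0.3, 0], [0, 0, 0]],
  [100, [-1, -0.2, 0], [0, 0, 0]],
])

```text
time: 4.1
position: [0.5619, 0.1045, 0.1683]
orientation: [3.14, 0.0, 1.752]
contact_force: [-0.4, -0.5, -0.1]
grip_width: 1.002
finger_force: 0.0
```

Call:
jog_arm([
  [100, [-1, -0.2, 0], [0, 0, 0]],
  [100, [-1, 0, 0], [0, 0, 0]],
  [100, [-0.4, 0, 0], [0, 0, 0]],
  [100, [0, 0, 0], [0, 0, 0]],
  [100, [0, 0, 0], [0, 0, 0]],
])

```text
time: 4.6
position: [0.5675, 0.0456, 0.1672]
orientation: [-3.141, -0.001, 1.751]
contact_force: [0.1, 0.8, -0.3]
grip_width: 0.999
finger_force: 0.0
```

```bash
python3 - <<'E'
from h import *
c=cams.get_image('wrist');W=c['pixels'];st=status.state();print(st['position'],st['orientation'],c['position'],c['attitude'],c['cx'],c['cy'])
S=cams.get_image('scene')['pixels'][145:265,275:425]; D=cams.get_image('side')['pixels'][110:220,150:310]
f=lambda a:cv2.resize(a,(288,200),interpolation=cv2.INTER_CUBIC)
cv2.imwrite('pics/m3.png',np.hstack([W,np.vstack([f(S),f(D)])[:384]]))
import pickle;pickle.dump(c,open('c3.pkl','wb'))
E
```

```text
[0.567418   0.04590346 0.16725049] [-3.14140230e+00 -5.73624469e-04  1.75161142e+00] [0.55350652 0.12319818 0.32030069] [ 2.85464381e+00 -2.69337823e-04  1.79642650e-01] 258.6031216658014 194.08615890000814
```

View pics/m3.png

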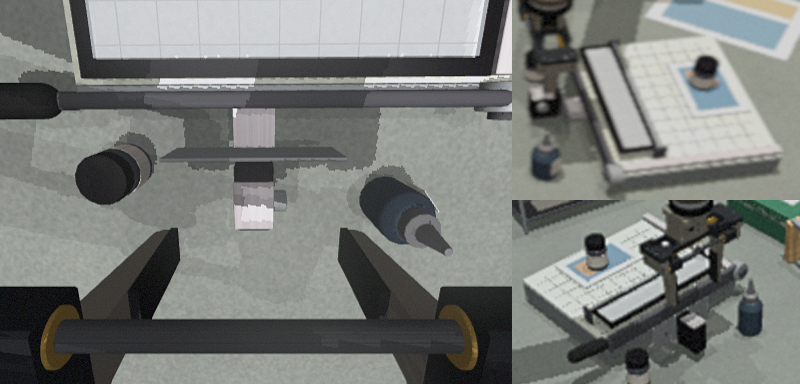

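The guard lies level, and the head is square to the tool, with its top at columns 234-274 and rows 163-231. The button's edge is at (287,200).

```bash
python3 - <<'E'
from h import *
import pickle
np.set_printoptions(precision=4,suppress=True)
c=pickle.load(open('c3.pkl','rb'));st=status.state();T=rot(st['orientation']);p=st['position']
for n,u,v,z in[('topL',234,197,.086),('topR',274,197,.086),('topBack',254,163,.086),('topFront',254,230,.086),('plateL',161,159,.084),('plateR',347,159,.084),('btn',287,200,.066),('bottleL',361,180,.1),('nozz',447,252,.124),('jarR',138,178,.06)]:
    P=onz(c,u,v,z);print(n,P,'tool',T.T@(P-p))
E
```

```text
topL [0.548  0.0496 0.086 ] tool [ 0.0071 -0.0184  0.0813]
topR [0.5778 0.055  0.086 ] tool [0.007  0.0119 0.0812]
topBack [0.5583 0.078  0.086 ] tool [ 0.0332 -0.0031  0.0813]
topFront [0.5676 0.0257 0.086 ] tool [-0.0199 -0.0034  0.0812]
plateL [0.4903 0.0683 0.084 ] tool [ 0.0359 -0.0718  0.0833]
plateR [0.6255 0.0929 0.084 ] tool [0.0357 0.0656 0.0832]
btn [0.5909 0.0486 0.066 ] tool [-0.0017  0.0236  0.1012]
bottleL [0.634  0.0822 0.1   ] tool [0.0237 0.0721 0.0672]
nozz [0.6951 0.049  0.124 ] tool [-0.02    0.1262  0.0432]
jarR [0.4666 0.0435 0.06  ] tool [ 0.0157 -0.0996  0.1073]
```

Call:
jog_arm([
  [75, [0, -0.03, 0], [0, 0, 0]],
  [75, [0, 0, 0.8], [0, 0, 0]],
  [75, [0, 0, 1], [0, 0, 0]],
  [75, [0, 0, 1], [0, 0, 0]],
  [75, [0, 0, 0.7], [0, 0, 0]],
])

```text
time: 5.25
position: [0.5658, 0.0453, 0.0781]
orientation: [-3.14, -0.001, 1.751]
contact_force: [0.7, -0.1, 0.1]
grip_width: 0.748
finger_force: 0.0
```

Call:
jog_arm([
  [75, [0, 0, 0.4], [0, 0, 0]],
  [75, [0, 0, 0.23], [0, 0, 0]],
  [75, [0, 0, 0], [0, 0, 0]],
])

```text
time: 5.55
position: [0.5667, 0.0449, 0.0639]
orientation: [-3.141, -0.0, 1.751]
contact_force: [-0.1, 0.7, -0.3]
grip_width: 0.749
finger_force: 0.0
```

Call:
jog_arm([
  [30, [0, 0, 0], [0, 0, 0]],
  [30, [0, 0, 0], [0, 0, 0]],
  [30, [0, 0, 0], [0, 0, 0]],
  [30, [0, 0, 0], [0, 0, 0]],
  [30, [0, 0, 0], [0, 0, 0]],
], force=25)

```text
time: 6.05
position: [0.5662, 0.0444, 0.0647]
orientation: [-3.139, 0.0, 1.751]
contact_force: [-5.9, -2.7, 7.0]
grip_width: 0.375
finger_force: 25.0
```

The grip width is 34.5 mm, against 35 mm expected with the button pressed. I'll draw the arm out.

Call:
jog_arm([
  [30, [-0.3, 0, 0], [0, 0, 0]],
  [30, [-0.6, 0, 0], [0, 0, 0]],
  [30, [-0.8, 0, 0], [0, 0, 0]],
  [30, [-0.8, 0, 0], [0, 0, 0]],
  [30, [-0.6, 0, 0], [0, 0, 0]],
])

```text
time: 6.55
position: [0.5804, -0.0316, 0.0647]
orientation: [-3.141, -0.001, 1.751]
contact_force: [-2.6, 3.3, 5.4]
grip_width: 0.379
finger_force: 25.0
```

Call:
jog_arm([
  [30, [-0.4, 0, 0], [0, 0, 0]],
  [30, [-0.3, 0, 0], [0, 0, 0]],
  [30, [-0.1, 0, 0], [0, 0, 0]],
  [30, [0, 0, 0], [0, 0, 0]],
  [30, [0, 0, 0], [0, 0, 0]],
])

```text
time: 7.05
position: [0.5841, -0.0509, 0.0648]
orientation: [-3.141, -0.001, 1.751]
contact_force: [-4.2, 2.2, 5.5]
grip_width: 0.377
finger_force: 25.0
```

```bash
python3 - <<'E'
from h import *
import pickle
c=cams.get_image('wrist');W=c['pixels'];st=status.state();print(st['position'],st['contact_force'],st['grip_width'],st['finger_force'])
pickle.dump(c,open('c4.pkl','wb'))
cv2.imwrite('pics/w4.png',np.hstack([W[:,:200:1][:0]])) if 0 else cv2.imwrite('pics/w4.png',cv2.resize(W[0:300,160:360],(400,600),interpolation=cv2.INTER_CUBIC))
E
```

```text
[ 0.58404136 -0.05076444  0.06475161] [-3.37244454  1.73998303  5.66631297] 0.3782263789708333 24.991332292556763
```

View pics/w4.png

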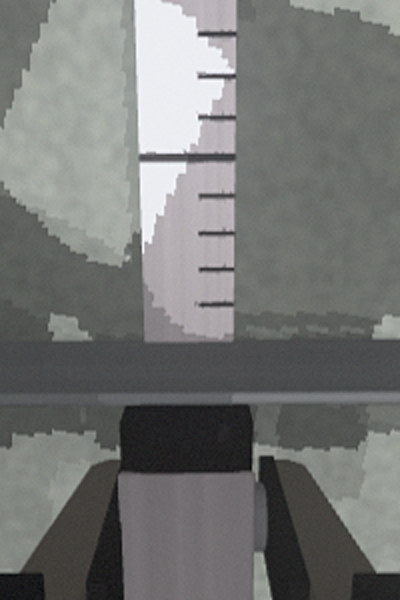

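The bar's lines show clearly: the 50 mm line is at row 157, with short ones at 304, 269, 233 and 196 (10-40). The sleeve's mouth is just above the frame. I'll ease back briefly so that the mouth comes into view, then calibrate the scale.

Call:
jog_arm([
  [30, [0.4, 0, 0], [0, 0, 0]],
  [30, [0.5, 0, 0], [0, 0, 0]],
  [30, [0.3, 0, 0], [0, 0, 0]],
  [30, [0, 0, 0], [0, 0, 0]],
  [30, [0, 0, 0], [0, 0, 0]],
])

```text
time: 7.6
position: [0.5784, -0.0204, 0.0648]
orientation: [-3.14, -0.001, 1.752]
contact_force: [-4.1, 2.7, 7.9]
grip_width: 0.373
finger_force: 25.0
```

```bash
python3 - <<'E'
from h import *
import pickle
c=cams.get_image('wrist');W=c['pixels'];st=status.state();print(st['position'],st['contact_force'],st['grip_width'],st['finger_force'])
pickle.dump((c,st),open('c5.pkl','wb'))
cv2.imwrite('pics/w5.png',cv2.resize(W[0:200,200:310],(330,600),interpolation=cv2.INTER_CUBIC))
E
```

```text
[ 0.57836467 -0.02051697  0.06475462] [-4.18197086  3.11859184  8.02061123] 0.3756893207717291 24.98980611562729
```

View pics/w5.png

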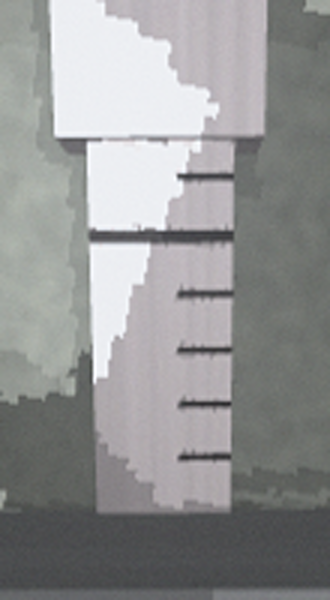

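Now the mouth edge is visible at row 137 of the crop, above the 60 line at row 176, with the 50 line at row 236. By eye the setting is about 66 mm, and the travelled distance from home also gives 66.0 mm.

```bash
python3 - <<'E'
from h import *
import pickle
from scipy.optimize import brentq
c,st=pickle.load(open('c5.pkl','rb'));T=rot(st['orientation']);p=st['position']
X=lambda u,v,z:(T.T@(onz(c,200+u/3,v/3,z)-p))
zb=brentq(lambda z:X(205,176,z)[0]-X(205,457,z)[0]-.05,.02,.09)
zs=brentq(lambda z:X(267,136,z)[1]-X(53,136,z)[1]-.036,.02,.09)
print(zb,zs)
for z in(zs,zb+.002,zb+.004,zb+.006):
    m=X(160,137,z)[0]; print(z,'q=',60+1e3*(m-X(205,176,zb)[0]), 50+1e3*(m-X(205,236,zb)[0]))
h=np.array([.5662,.0444]);P=status.state()['position'];print('travel',(T.T@np.r_[h-P[:2],0])[0],P)
E
```

```text
0.03273549751218534 0.04019863887951649
0.04019863887951649 q= 65.27445655442061 65.3020014987605
0.03473549751218534 q= 66.06077410455772 66.08831904889763
0.03673549751218534 q= 65.77291131746634 65.80045626180623
0.038735497512185336 q= 65.48504853037494 65.51259347471485
travel 0.06604616853534369 [ 0.57836467 -0.02051697  0.06475462]
```

Call:
jog_arm([
  [30, [-0.4, 0, 0], [0, 0, 0]],
  [30, [-0.4, 0, 0], [0, 0, 0]],
  [30, [-0.37, 0, 0], [0, 0, 0]],
  [30, [-0.2, 0, 0], [0, 0, 0]],
  [30, [0, 0, 0], [0, 0, 0]],
])

```text
time: 8.15
position: [0.5849, -0.0551, 0.0648]
orientation: [-3.141, -0.001, 1.751]
contact_force: [-2.7, 3.5, 6.9]
grip_width: 0.384
finger_force: 25.0
```

Call:
jog_arm([
  [30, [0, 0, 0], [0, 0, 0]],
  [30, [0, 0, 0], [0, 0, 0]],
  [30, [0, 0, 0], [0, 0, 0]],
])

```text
time: 8.45
position: [0.5848, -0.0546, 0.0648]
orientation: [-3.141, -0.001, 1.751]
contact_force: [-3.3, 1.8, 6.7]
grip_width: 0.38
finger_force: 25.0
```

```bash
python3 - <<'E'
from h import *
import pickle
c0,st0=pickle.load(open('c5.pkl','rb'));T=rot(st0['orientation'])
c=cams.get_image('wrist');st=status.state();W=c['pixels']
print('drawn since calib', (T.T@(st0['position']-st['position'])),st['position'],st['contact_force'],st['grip_width'],st['finger_force'],st['time'])
# slip check: rows of dark marks along the bar's right part, before and now
for C in(c0,c):
    col=C['pixels'][:180,262:275].mean((1,2)); print([r for r in range(1,179) if col[r]<col[r-1] and col[r]<=col[r+1] and col[r]<np.median(col[max(0,r-6):r+7])-20])
E
```

```text
drawn since calib [ 3.45856755e-02 -1.63869133e-04  1.80328023e-05] [ 0.58474115 -0.05451015  0.06473298] [-2.80762304  2.29361921  6.03460372] 0.37606857324416093 24.99136447906494 8.5
[46, 58, 77, 79, 97, 116, 134, 152]
[16, 38, 58, 77, 79, 97, 116, 134, 152]
```

Call:
jog_arm([
  [30, [0.012, 0, 0], [0, 0, 0]],
  [30, [0, 0, 0], [0, 0, 0]],
  [30, [0, 0, 0], [0, 0, 0]],
  [30, [0, 0, 0], [0, 0, 0]],
])

```text
time: 8.9
position: [0.5847, -0.0542, 0.0648]
orientation: [-3.141, -0.001, 1.751]
contact_force: [-3.4, 2.4, 6.9]
grip_width: 0.376
finger_force: 25.0
```

```bash
python3 - <<'E'
from h import *
S=cams.get_image('scene')['pixels'][145:265,275:425]; D=cams.get_image('side')['pixels'][110:220,150:310]
f=lambda a:cv2.resize(a,(400,300),interpolation=cv2.INTER_CUBIC)
cv2.imwrite('pics/m6.png',np.hstack([f(S),f(D)]))
E
```

```text
(no output)
```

View pics/m6.png

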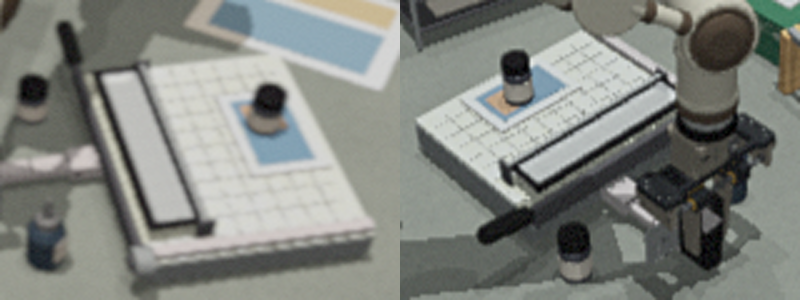

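The guard is level, at (150,150) in the left view. The arm is drawn out and held, and the jars and bottle_side are where they were. I'm handing the job in.

```bash
python3 -c "
from plant import workorder;print(workorder.job_done())"
```

```text
the job is handed in; nothing more can be done
None
```

I handed the job in at about 9 s: the guard is down on its stop, and the gauge arm is held still at about 100 mm (my reading is good to roughly half a millimetre) with the button squeezed in at 25 N; the jars and bottle_side are where they were, and the arm never went near the cup, brush or the other bottles.

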